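# Open the ratchet bar clamp after a glue-up

### The job

The glue on the little wooden box has set and the clamp's screw is already slack. Open the bar clamp: press down the ratchet release lever on the sliding jaw with your fingertips and, keeping it pressed, push the jaw back along the bar, away from the box, until it stops against the foot at the end of the bar; then let the lever spring up and take the hand away. Press and push only, do not pinch the lever, and do not lift or shift the gluing board, the box or the things around it.

Things in the scene. Friction and masses are not known exactly. Their poses are not given: they have to be found in the camera images.
- gluing_board: Plywood board 240 x 470 mm, top 23 mm above the desk, on rubber feet, loose, 3 kg, with a bar clamp screwed on top. Origin: centre of its underside, at desk height. Local z up; local y runs along the clamp's bar, +y is the way the jaw opens. The bar (20 mm wide, toothed top 53 mm above the desk) lies at local x = 0, y = -208 to 208 mm. Two battens beside it (y -138 to 2 mm) carry the box
- screw_head (a point): Top middle of the fixed dark grey head at the bar's -y end (board frame 0, -196 mm), 97 mm above the desk, 40 mm wide. Its slack screw, axis 77 mm above the desk, reaches from y = -272 mm (with a T bar 112 mm wide across it) to a round pad at y = -137 mm
- end_foot (a point): Top middle, 54 mm above the desk, of the inner face of the dark grey foot (36 mm wide) at the bar's +y end (board frame 0, 194 mm): the jaw's end stop. The lever, when the jaw is fully back, overhangs this foot by some 10 mm
- jaw (a joint): Travel of the dark grey sliding jaw along the bar, m: 0 = foremost, 0.120 = fully back against the end foot. Starts between 0 and 0.03. The ratchet (6 mm teeth) lets it click towards the box but blocks it from being pushed back unless the lever is pressed; with the lever pressed it slides with about 2 N
- jaw_face_top (a point): Top middle edge of the sliding jaw's upright pressing face, 100 mm above the desk, at y = 4 mm + joint value in the board's frame. The jaw is 36 mm wide and reaches 70 mm back (+y) from this face; only its first 23 mm stands up 47 mm above the bar, the rest is low side plates with the lever over them
- release_lever (a joint): Angle of the ratchet release lever, rad: 0 = up, 0.30 = fully down on its stop; at first it may rest at up to 0.17, its pawl riding on a tooth. The pawl is clear of the teeth above 0.20. A spring brings it up; pressing it fully at the pad takes about 6 N
- lever_pad (a point): Point on the top face of the release lever, where to press: a steel plate 27 mm wide, 59 mm long, lying lengthways over the bar behind the jaw's upright. At rest it slopes up backwards (0.2 rad), this point is 56 mm behind the jaw face and 76 mm above the desk; its free plate runs from 36 mm before it to an upturned lip, 8 mm high, 16 mm behind it. It moves with the lever
- lever_pivot (a point): Centre of the lever's hinge pin (across the bar, 48 mm above the desk), 30 mm before and 28 mm below the pad at rest. Pressed, the plate sinks 9 mm under a fingertip that stays over one place, and plate and lip move about 8 mm back. A fingertip kept on the pressed lever carries the jaw back along by friction on the plate and by pushing on the lip
- box_center (a point): Centre of the small open wooden box that was glued: 100 mm (board's x) x 120 mm (board's y) x 50 mm high, one partition, 0.3 kg, loose on the battens between screw and sliding jaw, its top 105 mm above the desk. To be left alone
- spool_center (a point): Centre (half-way up) of a thread spool, 32 mm diameter, 45 mm tall, standing on the board on the robot's side of the bar. To be left alone
- jar_center (a point): Centre of a glass button jar, 44 mm diameter, 55 mm tall, standing on the board by the fixed head, on the far side of the bar. To be left alone
- bottle_center (a point): Centre of a white glue bottle, 44 mm diameter, 110 mm tall, standing on the board on the far side of the box. To be left alone
- tape_center (a point): Centre of a black tape measure, 62 x 34 x 58 mm, standing on the desk on the robot's side of the board. To be left alone

How it is judged:
On the way, in this order (a step that is already met when the one before it is completed fails the run):
1. the release lever is pressed down while the jaw is still within 15 mm of its starting place (value of joint release_lever above 0.2 rad and distance of jaw_face_top from where it was at the start of the episode below 0.015 m), for 0.1 s.
2. the jaw has been pushed back to the end foot (value of joint jaw above 0.114 m), for 0.1 s.
At the end, for the whole second after the job is handed in: The jaw stands at its end stop (travel over 114 of 120 mm), at rest, with the release lever sprung up (under 0.1 rad). The board, the box, the spool, the jar, the bottle and the tape measure are each within 20 mm of where they started (value of joint jaw above 0.114 m and value of joint release_lever below 0.1 rad and velocity of joint jaw below 0.01 m/s and linear speed of gluing_board below 0.02 m/s and distance of each of gluing_board, box_center, spool_center, jar_center, bottle_center, tape_center from where it was at the start of the episode below 0.02 m); the robot touches nothing.
It fails at once if the gluing board is lifted or tipped (height (world z) of gluing_board above 0.01 m or angle between gluing_board's own z axis and vertical above 0.05 rad).
It fails at once if the gluing board is shoved more than 25 mm (distance of gluing_board from where it was at the start of the episode above 0.025 m).
It fails at once if the box is lifted, or shoved more than 25 mm (height (world z) of box_center above 0.092 m or distance of box_center from where it was at the start of the episode above 0.025 m).
It fails at once if the release lever is pinched between the fingers by its sides (contact force between the fingers and release_lever_c1 above 1 N and contact force between the fingers and release_lever_c2 above 1 N).
It fails at once if the spool, the jar, the bottle or the tape measure is moved more than 25 mm (distance of any of spool_center, jar_center, bottle_center, tape_center from where it was at the start of the episode above 0.025 m).
It also fails if it takes over 37 s, if anything falls off the work surface, if the arm or the gripper's body presses on something with over 40 N, if the wrist force passes 120 N, or if a joint passes its speed limit or range.

### The arm

A 6-joint arm with a two-finger parallel gripper is mounted at the origin on the work surface. World frame = base frame: x ahead of the robot, y to its left, z up, the work surface at z = 0. Lengths are in m, angles in rad, forces in N, time in s.
With the tool pointing down it reaches from about 0.25 to 0.725 m from the base axis. Payload 4 kg.
Tool frame: the origin (TCP) lies at the very end of the fingers, on their centre line; the grasp point (between the pads) lies bot.grasp_offset behind it (bot.grasp_offset is the distance from the TCP to the grasp point, in m); z points along the fingers, y is the direction in which the jaws open and shut (so a half turn about z gives the same grasp; the last joint's range is limited). The gripper opens to 85 mm and grips with 20 to 120 N. Pads are 22 mm wide; open, the fingers measure 114 mm over their backs; the gripper's body (76 mm by 85 mm) begins 54 mm behind the grasp point. The pads swing forward as they close: fully open they stand 13 mm farther back than shut.
Start: joints at [1.168, 0.241, 0.005, 1.335, 0, 1.571], TCP at [0.196, 0.46, 0.192] pointing down, gripper open.
Joint ranges: [-2.72, 2.72], [-1.05, 1.87], [-1.09, 1.28], [-1.99, 2.15], [-1.42, 1.44], [-3.14, 3.14]. Speed limits (rad/s): [2.79, 2.79, 3.14, 3.14, 3.14, 3.14].

### API

Orientations are given as a unit quaternion [x, y, z, w].
In Python, from workcell import bot gives the robot as it stands. The module is installed in compiled form; this text tells all that it offers.
- The arm moves only by the shell command python3 -m jog 'ROWS' [OPENING]. ROWS is JSON, a list that holds one entry, the list of rows, each a list of 6 numbers: the shift along the tool's x, y, z in m, then the turn, a rotation vector about the tool's x, y, z in degrees. In form: [[[dx, dy, dz, wx, wy, wz], ...]]. A call has 1 to 12 rows; each row shifts and turns the pose as measured when the row begins, along the tool's axes as they then stand; what a row does not reach is not made up. A row lasts 1/8 s, in which the tool goes at most 62.5 mm and 10.7 degrees, less where a joint would pass 70% of its speed; a pose out of reach is approached as far as the arm can. A call is refused whole if a number of a shift passes 0.0625 or a number of a turn 10.7, either way. A call with a gripper value outside its range is refused whole. OPENING is the finger opening in m, from 0 to 0.0854, set as the call begins (- or left out, the last holds). The fingers move at their own pace and stop on an object; the grip force is fixed at half the most. Time passes only in rows, so rows that do not move let the fingers close. It gives the time, the measured TCP pose, the force and the opening at its end, in the units of the state.
- bot.get_obs(): the state, without advancing time (a new reading comes with each control period).
- bot.camera(name): name is "side" or "top" or "wrist"; returns a dict with "pixels" (400x640x3 uint8, red, green, blue), "fx", "fy", "cx", "cy" (pixels), "k1" (the pictures are not rectified: a ray, as slopes to the right and down, at radius r is drawn at 1 + k1 r^2 times it, then the intrinsics apply), "rvec" (rotation vector, rad) and "tvec" (3), from world to camera coordinates, as OpenCV has them. Camera axes: x right, y down, z forward; pixel columns grow to the right and rows downward; lengths in m; the calibration is good to about 2 mm. A picture is of the moment at which its call begins. There is no depth.
- bot.job_done(): hands the job in, once; it reports no verdict.
The state is a dict: "clock": time; "joint_pos": joint angles; "joint_vel": joint speeds; "tau": joint torques, N m; "eef_pos": TCP position; "tool_rot": TCP orientation; "ft_force": force on the tool from outside, world axes, zero at the start; "ft_torque": the same for the moment, N m; "grip_width": finger opening in m.
Only numpy, scipy, OpenCV 4.12 (cv2) and the standard library are available. Lean on these libraries where they do the work, as an engineer would, in place of code of your own. Each camera call takes 0.05 s, during which the arm holds its last target. There are 200 camera calls.

## Working session

There is one attempt and no reset: what is moved stays moved. The work goes in short steps, Python scripts to look and compute and a shell command to move; the robot and the scene stay as the last step left them, time stands still between calls to the robot, and variables do not carry over. Pictures are saved under pics/ and viewed, on a budget of 10 in all, crops included, one or two more only if the job needs it, and the job is handed in when it is done.

```bash
mkdir -p pics; cat > h.py <<'E'
import numpy as np, cv2
from workcell import bot
def cast(c,u,v,z):
    K=np.array([[c["fx"],0,c["cx"]],[0,c["fy"],c["cy"]],[0,0,1.]])
    p=np.array([(u-c["cx"])/c["fx"],(v-c["cy"])/c["fy"]]);q=p.copy()
    for _ in range(20): q=p/(1+c["k1"]*(q@q))
    R,_=cv2.Rodrigues(np.array(c["rvec"],float));t=np.array(c["tvec"],float).ravel()
    o=-R.T@t;d=R.T@np.array([q[0],q[1],1]);return o+d*(z-o[2])/d[2]
def proj(c,P):
    R,_=cv2.Rodrigues(np.array(c["rvec"],float));q=R@np.array(P,float)+np.array(c["tvec"],float).ravel();q=q[:2]/q[2]
    q=q*(1+c["k1"]*(q@q));return q*[c["fx"],c["fy"]]+[c["cx"],c["cy"]]
E
python3 - <<'E'
from h import *
import pickle
for n in("top","side"):
    c=bot.camera(n);pickle.dump(c,open(n+".pkl","wb"));cv2.imwrite(f"pics/{n}0.png",c["pixels"][:,:,::-1])
    R,_=cv2.Rodrigues(np.array(c["rvec"],float));print(n,-R.T@np.array(c["tvec"]).ravel(),c["fx"],c["k1"])
print(bot.get_obs(),bot.grasp_offset)
E
```

```text
top [ 0.48457949 -0.10145899  0.83436737] 391.20060944878816 -0.04853743007636854
side [ 0.16746001 -0.53300852  0.6362008 ] 453.431640517145 0.000994247079919202
{'clock': 0.1, 'joint_pos': array([ 1.16797239e+00,  2.41363702e-01,  3.87111053e-03,  1.33519156e+00,
       -3.02263449e-05,  1.57078718e+00]), 'joint_vel': array([-0.00187202, -0.00095965,  0.00261568, -0.00096762,  0.0001028 ,
        0.00016064]), 'tau': array([ 6.94004939e-04, -3.73138261e+01,  2.53009611e+01,  1.08470515e-02,
        2.98269100e-06,  4.33541800e-06]), 'eef_pos': array([0.19577085, 0.45939371, 0.19079367]), 'tool_rot': array([ 2.00048375e-01,  9.79785567e-01, -9.27853887e-04, -1.74029047e-04]), 'ft_force': array([ 0.62716885,  0.27250677, -0.20188363]), 'ft_torque': array([-0.03171037,  0.01394843, -0.05459588]), 'grip_width': 0.08548929260113307} 0.0187
```

View pics/top0.png

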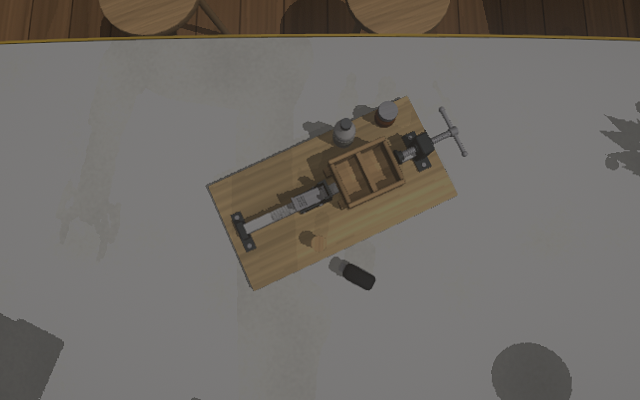

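View pics/side0.png

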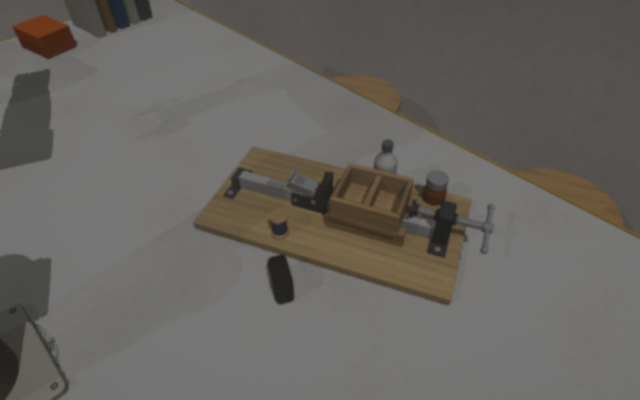

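The top view shows the board with corners at about (407,97), (208,186), (253,290) and (456,195). The lever is near (308,200), the foot near (243,230) and the jaw upright near (330,190). The side view agrees. Next I'll measure these.

```bash
python3 - <<'E'
from h import *
import pickle
c=pickle.load(open("top.pkl","rb"));s=pickle.load(open("side.pkl","rb"))
hsv=cv2.cvtColor(c["pixels"],cv2.COLOR_RGB2HSV)
m=((hsv[...,1]>70)&(hsv[...,0]<30)).astype(np.uint8);m[:80]=0
m=cv2.morphologyEx(m,cv2.MORPH_CLOSE,np.ones((25,25)));m=cv2.morphologyEx(m,cv2.MORPH_OPEN,np.ones((15,15)))
k=max(cv2.findContours(m,0,2)[0],key=cv2.contourArea)
P=np.array([cast(c,u,v,.023)[:2] for u,v in k[:,0]],np.float32)
r=cv2.minAreaRect(P);print("rect",r)
M=[cast(c,u,v,.023)[:2] for u,v in [(407,97),(208,186),(253,290),(456,195)]];print(np.array(M),np.mean(M,0))
for n,z,u,v in [("foot",.054,245,230),("barfootend",.053,243,230),("lip",.085,297,203),("head",.097,425,144)]: print(n,cast(c,u,v,z))
a=cv2.resize(c["pixels"][150:260,200:360],None,fx=5,fy=5,interpolation=2)
cv2.imwrite("pics/c1.png",np.clip(a[:,:,::-1]*1.6,0,255))
a=cv2.resize(s["pixels"][150:250,190:350],None,fx=5,fy=5,interpolation=2)
cv2.imwrite("pics/c2.png",np.clip(a[:,:,::-1]*1.6,0,255))
E
```

```text
rect ((0.5931004285812378, -0.12636986374855042), (0.2384537309408188, 0.46790218353271484), 24.8721923828125)
[[ 0.79590774 -0.28927879]
 [ 0.60252504  0.13526036]
 [ 0.38785283  0.03651377]
 [ 0.58221103 -0.38592002]] [ 0.59212416 -0.12585617]
foot [0.50913444 0.04906329 0.054     ]
barfootend [0.5091666 0.0532699 0.053    ]
lip [ 0.55993703 -0.05639143  0.085     ]
head [ 0.67278409 -0.30402143  0.097     ][ WARN:0@0.827] global loadsave.cpp:1063 imwrite_ Unsupported depth image for selected encoder is fallbacked to CV_8U.
```

View pics/c1.png

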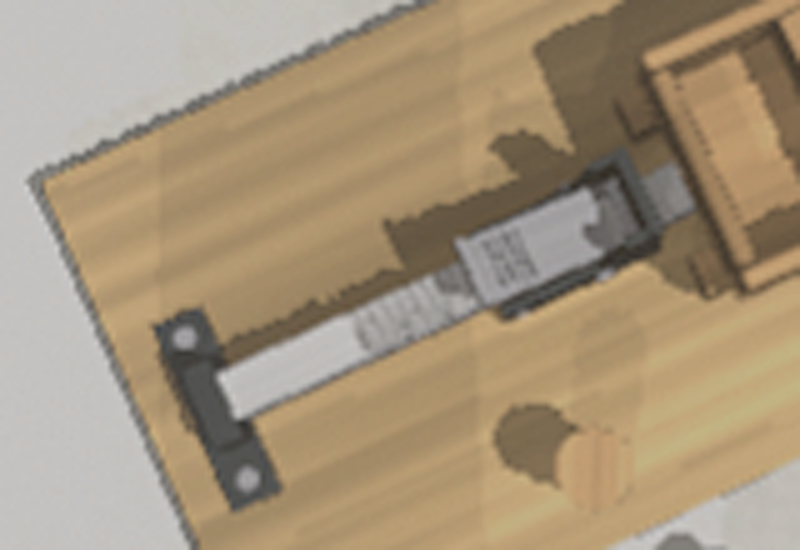

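View pics/c2.png

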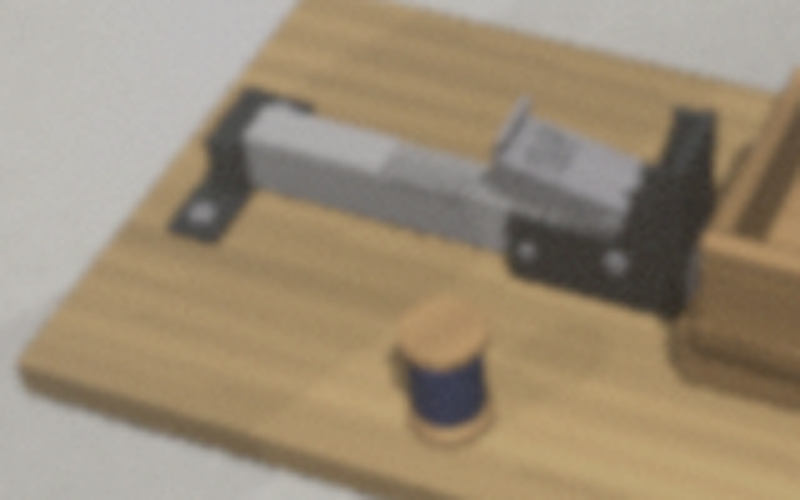

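```bash
cat >> h.py <<'E'
th=np.radians(24.7);C=np.array([.5926,-.1261]);X=np.array([np.cos(th),np.sin(th)]);Y=np.array([-np.sin(th),np.cos(th)])
def tob(p): d=np.array(p[:2])-C;return np.array([d@X,d@Y])*1000
def tow(x,y): return C+(x*X+y*Y)/1000
E
python3 - <<'E'
from h import *
import pickle
from scipy.spatial.transform import Rotation as Ro
c=pickle.load(open("top.pkl","rb"));s=pickle.load(open("side.pkl","rb"))
for cc,n,z,u,v in [(c,"foot 0,194",.054,245.6,229.4),(c,"liptop",.086,294,204.8),(c,"face",.1,329.6,189.4),(s,"liptop",.086,190+512/5,150+125/5),(s,"facetopback",.1,190+697/5,150+110/5),(s,"foot",.054,190+255/5,150+122/5)]: print(n,tob(cast(cc,u,v,z)))
o=bot.get_obs();R=Ro.from_quat(o["tool_rot"]).as_matrix();print(R)
for j in (0,20): 
  w=tow(0,4+j+56);print(j,w,"tool shift",R.T@np.array([*(w-o["eef_pos"][:2]),0]))
E
```

```text
foot 0,194 [ -2.04269022 192.44387903]
liptop [-1.40555065 83.64357076]
face [-4.6601092  10.02562675]
liptop [-4.41874646 82.12115462]
facetopback [11.84841619 16.49470287]
foot [ -5.33043567 191.91002409]
[[-9.19961235e-01  3.92008697e-01 -7.12253621e-04]
 [ 3.92009343e-01  9.19959574e-01 -1.74856724e-03]
 [-3.02090270e-05 -1.88782415e-03 -9.99998218e-01]]
0 [ 0.56752798 -0.07158951] tool shift [-0.55015253 -0.34275108  0.00066367]
20 [ 0.55917063 -0.05341935] tool shift [-0.53534122 -0.32931141  0.00063786]
```

```bash
python3 -m jog '[[[0,0,0,0,0,10.5],[0,0,0,0,0,10.5],[0,0,0,0,0,10.5],[0,0,0,0,0,10.5],[0,0,0,0,0,0]]]' 0; cat > go.py <<'E'
from h import *
from scipy.spatial.transform import Rotation as Ro
import sys
def st(x,y,z):
    o=bot.get_obs();R=Ro.from_quat(o["tool_rot"]).as_matrix();w=tow(x,y)
    print("clock",o["clock"],"board",tob(o["eef_pos"]),"z",o["eef_pos"][2],"F",o["ft_force"],"w",o["grip_width"],"q",o["joint_pos"])
    print("shift",R.T@(np.array([*w,z])-o["eef_pos"]))
    y=np.array([*Y,0]);x=np.array([*X,0]);D=np.array([-x,-x,-x])
    G=np.column_stack([y,x,[0,0,-1]]);print("turn",np.degrees(Ro.from_matrix(R.T@G).as_rotvec()))
st(*map(float,sys.argv[1:]))
E
python3 go.py -2 66 .15
```

```text
clock: 0.72
eef_pos: [0.1949, 0.4574, 0.1881]
tool_rot: [0.545, 0.838, -0.004, 0.001]
ft_force: [-0.6, -0.4, 0.5]
grip_width: 0.0005
clock 0.725 board [-117.49781768  696.29772851] z 0.18805596800172458 F [-0.57385266 -0.39098922  0.54009435] w 0.0004912757140795431 q [ 1.16800529e+00  2.43853714e-01 -7.02572262e-05  1.33511631e+00
 -7.59966155e-06  2.32087966e+00]
shift [-0.62849954  0.12402906  0.04084548]
turn [-0.34740323  0.32003613 -0.75482966]
```

```bash
python3 -m jog '[[[-0.06,0.012,0,0,0,0],[-0.06,0.012,0,0,0,0],[-0.06,0.012,0,0,0,0],[-0.06,0.012,0,0,0,0],[-0.06,0.012,0,0,0,0],[-0.06,0.012,0,0,0,0],[-0.06,0.012,0,0,0,0],[-0.06,0.012,0,0,0,0],[-0.06,0.012,0,0,0,0],[0,0,0,0,0,0]]]'; python3 go.py -2 66 .12
```

```text
clock: 1.98
eef_pos: [0.5283, 0.0031, 0.1882]
tool_rot: [0.528, 0.849, -0.003, 0.001]
ft_force: [-0.3, 0.2, -0.5]
grip_width: 0.0
clock 1.975 board [ -4.43347196 144.2522116 ] z 0.1881535214611077 F [-0.32422898  0.15412181 -0.51929365] w 2.272024767436243e-05 q [ 0.01016119  0.29970481  0.07538419  1.34808592 -0.00660393  1.12352171]
shift [-0.07792974  0.00066582  0.06856198]
turn [-0.24285314  0.3044864   1.50944018]
```

```bash
python3 -m jog '[[[-0.04,0,0.02,-0.2,0.3,1.5],[-0.038,0,0.035,0,0,0],[0,0,0.012,0,0,0],[0,0,0,0,0,0]]]'; python3 go.py -2 66 .085; python3 - <<'E'
from h import *
c=bot.camera("side");a=cv2.resize(c["pixels"][90:250,180:380],None,fx=4,fy=4,interpolation=2)
cv2.imwrite("pics/s2.png",np.clip(a[:,:,::-1]*1.6,0,255).astype(np.uint8))
E
```

```text
clock: 2.48
eef_pos: [0.5615, -0.0664, 0.1195]
tool_rot: [0.535, 0.845, 0.0, -0.001]
ft_force: [0.6, 0.7, 1.2]
grip_width: 0.0001
clock 2.475 board [-3.2844802  67.18625039] z 0.11945903917970058 F [0.56967805 0.67615678 1.15803782] w 9.490435169248011e-05 q [-0.11891371  0.41038121  0.05419738  1.21680002  0.00190444  1.01035843]
shift [-0.00129523  0.00130101  0.0344545 ]
turn [-0.04898945 -0.15879452  0.59735243]
```

View pics/s2.png

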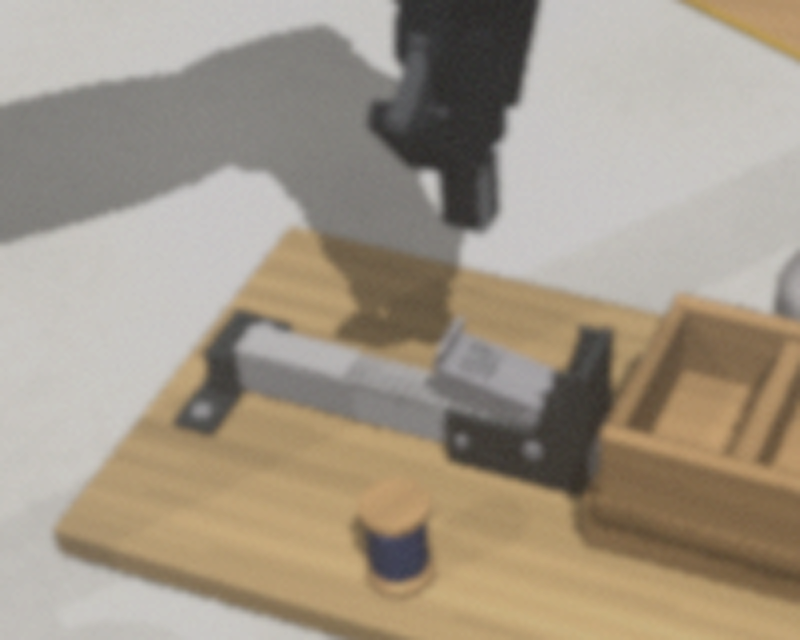

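The fingertip is at about (468,225) in the crop and the lever pad at about (482,358). I'll check the drop line by projecting it.

```bash
python3 - <<'E'
from h import *
c=bot.camera("side");e=bot.get_obs()["eef_pos"]
f=lambda p:(proj(c,p)-[180,90])*4
print(f(e),f([e[0],e[1],.076]),f([*tow(-2,66),.076]),f([*tow(-2,83),.086]),f([*tow(16,10),.1]),f([*tow(-20,10),.1]))
E
```

```text
[478.93955501 286.02254613] [483.1522519  361.19575414] [485.2510576  361.20020358] [449.96269117 336.22227941] [614.49772916 325.56992229] [586.15417966 377.28404414]
```

```bash
python3 - <<'E'
from h import *
e=bot.get_obs()["eef_pos"]
S=bot.camera("side");T=bot.camera("top")
print(proj(S,e),proj(T,e))
def crop(c,sz=(400,300),k=5):
    u,v=proj(c,e).astype(int);w,h=sz[0]//k//1,sz[1]//k
    return cv2.resize(c["pixels"][v-h:v+h,u-w//1:u+w],None,fx=k/2,fy=k/2,interpolation=2) 
a=cv2.resize(S["pixels"][100:200,250:350],(400,400),interpolation=0)
u,v=proj(T,e).astype(int);b=cv2.resize(T["pixels"][v-60:v+40,u-50:u+50],(400,400),interpolation=0)
cv2.imwrite("pics/st.png",np.clip(np.hstack([a,b])[:,:,::-1]*1.8,0,255).astype(np.uint8));print(u-50,v-60)
E
```

```text
[299.73488875 161.50563653] [301.23379135 199.63170089]
251 139
```

View pics/st.png

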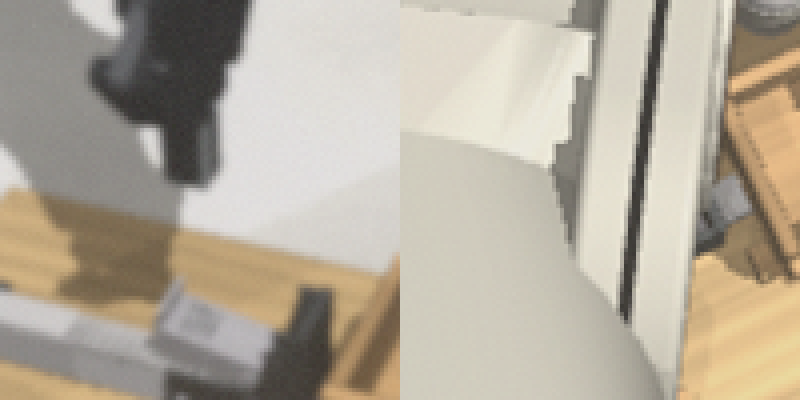

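```bash
python3 - <<'E'
from h import *
o=bot.get_obs();S=bot.camera("side")
for z in(.076,.12,.145,.155,.16): p=cast(S,297.5,146,z);print(z,p,tob(p))
W=bot.camera("wrist");cv2.imwrite("pics/w1.png",np.clip(W["pixels"][:,:,::-1]*1.6,0,255).astype(np.uint8))
R,_=cv2.Rodrigues(np.array(W["rvec"],float));print(-R.T@np.array(W["tvec"]).ravel(),R[2],proj(W,o["eef_pos"]),proj(W,[*tow(-2,66),.076]))
E
```

```text
0.076 [0.62586357 0.01272058 0.076     ] [ 88.22877176 112.21988438]
0.12 [ 0.58985905 -0.03014276  0.12      ] [37.6071974  88.32328438]
0.145 [ 0.56940194 -0.05449694  0.145     ] [ 8.84493924 74.74567074]
0.155 [ 0.5612191  -0.06423861  0.155     ] [-2.65996402 69.31462528]
0.16 [ 0.55712768 -0.06910944  0.16      ] [-8.41241566 66.59910255]
[0.52894682 0.00698565 0.3039248 ] [ 0.13807568 -0.28501243 -0.94852677] [319.68411297 231.42022748] [319.17391482 206.21366846]
```

View pics/w1.png

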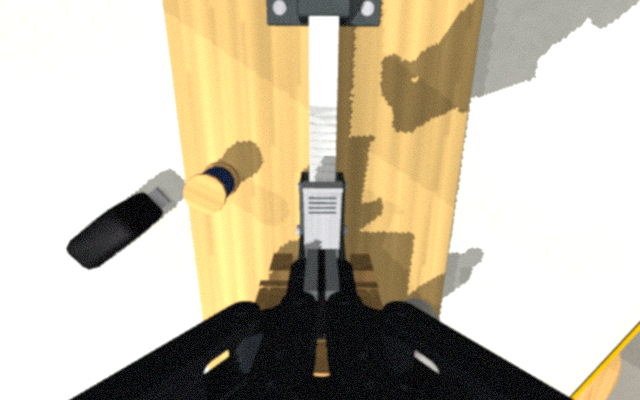

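In the wrist view the lever (centre column about 322) lines up with the fingers (column about 322), so lateral alignment is good. In the side view the visible finger end sits about 35 mm higher than the stated TCP, on the same vertical line. That means I can't trust the height, so I'll go down in small steps and use the force reading.

```bash
python3 -m jog '[[[0,0.001,0.02,0,0,0.6],[0,0,0.012,0,0,0],[0,0,0,0,0,0]]]'; python3 -m jog '[[[0,0,0.004,0,0,0],[0,0,0.003,0,0,0],[0,0,0,0,0,0]]]';  python3 -m jog '[[[0,0,0.003,0,0,0],[0,0,0.003,0,0,0],[0,0,0,0,0,0]]]'; python3 go.py -2 66 .067
```

```text
clock: 3.15
eef_pos: [0.566, -0.0652, 0.0915]
tool_rot: [0.539, 0.842, 0.002, 0.003]
ft_force: [1.0, 0.1, -0.5]
grip_width: 0.0001
clock: 3.52
eef_pos: [0.567, -0.0653, 0.0855]
tool_rot: [0.539, 0.843, 0.003, 0.004]
ft_force: [0.5, 0.1, 1.2]
grip_width: 0.0001
clock: 3.9
eef_pos: [0.5673, -0.0654, 0.0794]
tool_rot: [0.539, 0.842, 0.003, 0.004]
ft_force: [-0.3, 0.0, -0.0]
grip_width: -0.0002
clock 3.9 board [ 2.35603192 65.7432838 ] z 0.07942723495321738 F [-0.34591077  0.02842378 -0.04489869] w -0.00018574666870454243 q [-0.11564481  0.44053192 -0.00906948  1.11064525  0.00147174  1.02210321]
shift [ 0.00031793 -0.0044767   0.01238286]
turn [0.55994102 0.24277406 0.11228405]
```

```bash
python3 -m jog '[[[0,-0.004,0.002,0.5,0.2,0],[0,0,0.002,0,0,0],[0,0,0,0,0,0]]]'; python3 -m jog '[[[0,0,0.003,0,0,0],[0,0,0.003,0,0,0]]]';  python3 go.py -2 66 .067; python3 - <<'E'
from h import *
c=bot.camera("side");a=cv2.resize(c["pixels"][110:250,210:370],None,fx=5,fy=5,interpolation=2)[:600]
cv2.imwrite("pics/s3.png",np.clip(a[:,:,::-1]*1.6,0,255).astype(np.uint8))
E
```

```text
clock: 4.28
eef_pos: [0.5633, -0.0673, 0.0751]
tool_rot: [0.539, 0.842, -0.0, 0.0]
ft_force: [1.0, 0.2, 0.3]
grip_width: -0.0002
clock: 4.53
eef_pos: [0.5637, -0.0673, 0.069]
tool_rot: [0.539, 0.842, 0.0, 0.001]
ft_force: [-0.0, 0.2, -0.3]
grip_width: -0.0002
clock 4.525 board [-1.70817336 65.55385288] z 0.06898858836813432 F [-0.03311822  0.24506464 -0.34149763] w -0.00021119738793078091 q [-1.18634623e-01  4.51027641e-01 -2.16809719e-02  1.09694497e+00
 -2.11374927e-04  1.01915185e+00]
shift [ 0.00044825 -0.00029269  0.00198799]
turn [0.0494575  0.04458138 0.10962993]
```

View pics/s3.png

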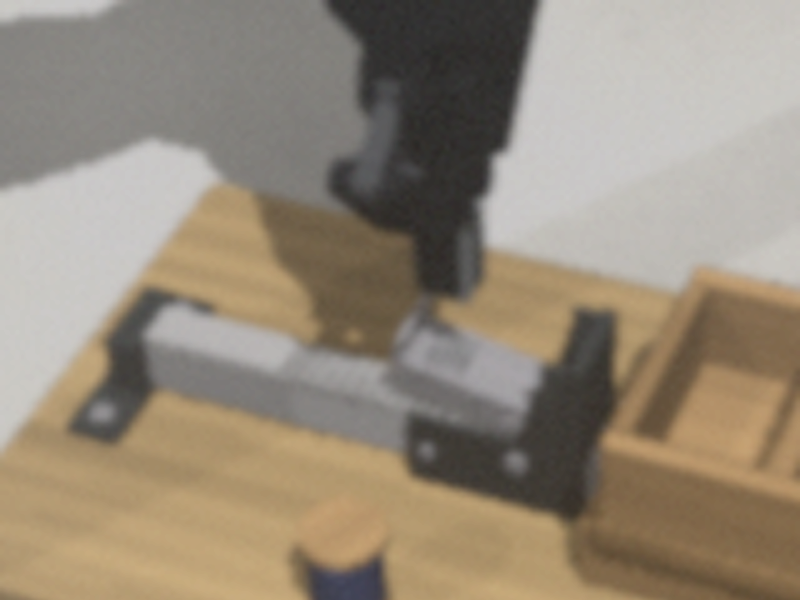

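The fingertip, at about (450,293), is still clearly above the lever pad at about (450,360). There is no contact force at TCP z = 0.069. The fingers end about 34 mm short of the reported TCP, so I keep going down by feel.

```bash
python3 - <<'E'
from h import *
S=bot.camera("side")
for z in(.095,.1,.105): print(z,tob(cast(S,300,168.6,z)))
E
python3 -m jog '[[[0,-0.001,0.007,0,0,0],[0,0,0.006,0,0,0],[0,0,0.005,0,0,0],[0,0,0,0,0,0]]]'; python3 -m jog '[[[0,0,0.003,0,0,0],[0,0,0.003,0,0,0]]]'; python3 go.py -2 66 .043
```

```text
0.095 [ 7.30356893 71.66903458]
0.1 [ 2.0968102  69.23281543]
0.105 [-3.10994853 66.79659628]
clock: 5.12
eef_pos: [0.562, -0.0677, 0.049]
tool_rot: [0.539, 0.842, -0.0, -0.0]
ft_force: [-0.0, 0.1, 0.1]
grip_width: 0.0002
clock: 5.38
eef_pos: [0.5624, -0.0677, 0.043]
tool_rot: [0.539, 0.843, -0.0, 0.0]
ft_force: [-0.4, -0.1, 0.4]
grip_width: -0.0
clock 5.375 board [-3.03411163 65.70872277] z 0.04302822967211948 F [-0.39208218 -0.12499697  0.40462663] w -4.855100955772105e-06 q [-1.19603290e-01  4.73897816e-01 -5.91626461e-02  1.03737522e+00
 -2.46341285e-04  1.01812724e+00]
shift [2.89251338e-04 1.03467826e-03 2.82980579e-05]
turn [0.01020004 0.02285041 0.11283992]
```

```bash
for i in 1; do :; done; python3 -m jog '[[[0,0,0.002,0,0,0],[0,0,0.002,0,0,0]]]'; python3 -m jog '[[[0,0,0.002,0,0,0],[0,0,0.002,0,0,0]]]'; python3 -m jog '[[[0,0,0.002,0,0,0],[0,0,0.001,0,0,0]]]'
```

```text
clock: 5.62
eef_pos: [0.5625, -0.0677, 0.0388]
tool_rot: [0.539, 0.842, 0.0, 0.0]
ft_force: [0.4, 0.6, -0.2]
grip_width: 0.0001
clock: 5.88
eef_pos: [0.5624, -0.0671, 0.0352]
tool_rot: [0.539, 0.843, 0.001, 0.0]
ft_force: [-1.2, 1.1, 3.4]
grip_width: 0.0001
clock: 6.12
eef_pos: [0.5623, -0.0669, 0.0325]
tool_rot: [0.538, 0.843, 0.001, 0.0]
ft_force: [-1.4, 0.7, 4.0]
grip_width: -0.0001
```

Contact. Spring force is rising, so I press on to the stop.

```bash
python3 -m jog '[[[0,0,0.002,0,0,0],[0,0,0.002,0,0,0]]]'; python3 -m jog '[[[0,0,0.002,0,0,0],[0,0,0.002,0,0,0]]]'; python3 go.py -2 66 .03;  python3 - <<'E'
from h import *
c=bot.camera("side");a=cv2.resize(c["pixels"][130:250,210:370],None,fx=5,fy=5,interpolation=2)[:600]
cv2.imwrite("pics/s4.png",np.clip(a[:,:,::-1]*1.6,0,255).astype(np.uint8))
E
```

```text
clock: 6.38
eef_pos: [0.5623, -0.067, 0.0288]
tool_rot: [0.538, 0.843, 0.001, 0.0]
ft_force: [-2.7, 1.7, 6.4]
grip_width: 0.0004
clock: 6.62
eef_pos: [0.5624, -0.0668, 0.0261]
tool_rot: [0.539, 0.843, 0.001, 0.001]
ft_force: [-6.2, 2.5, 16.8]
grip_width: 0.0002
clock 6.625 board [-2.61611973 66.49499552] z 0.026058739735193612 F [-6.18328371  2.49745289 16.78700424] w 0.00023542728060812598 q [-0.11902251  0.49016441 -0.0821802   0.9966533   0.00138481  1.01836   ]
shift [-0.0004955   0.00062387 -0.00393998]
turn [ 0.12933468 -0.01361868  0.13285375]
```

View pics/s4.png

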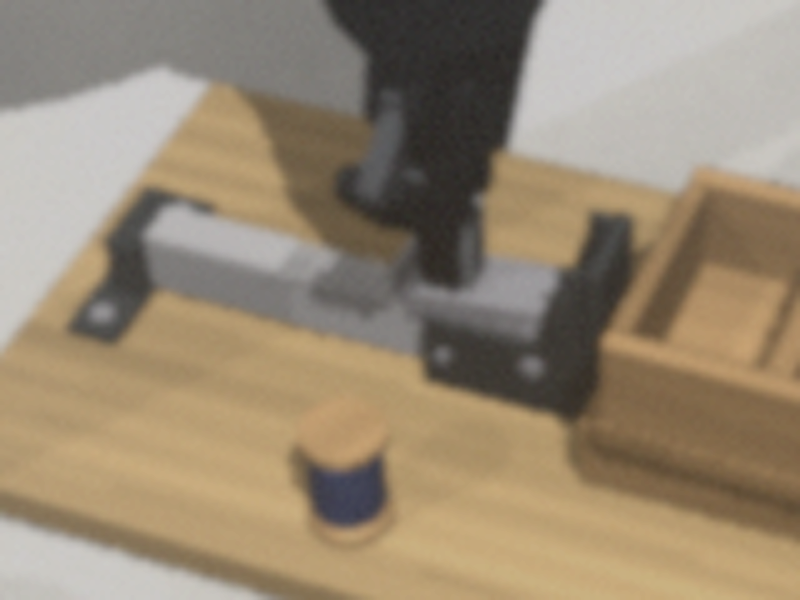

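The lever is fully down, with a firm stop at 17 N. The fingertip is on the plate in front of the lip at about (448,285). Now I push along tool +x, which is board +y.

```bash
python3 -m jog '[[[0.004,0,0.0005,0,0,0],[0.005,0,0.0005,0,0,0],[0.005,0,0.0005,0,0,0],[0.005,0,0.0005,0,0,0]]]'; python3 go.py -2 90 .026
```

```text
clock: 7.18
eef_pos: [0.5567, -0.0544, 0.0264]
tool_rot: [0.54, 0.842, -0.002, 0.006]
ft_force: [-1.9, -3.1, 7.4]
grip_width: 0.0002
clock 7.175 board [-2.614073   80.11875166] z 0.026376036068743447 F [-1.92623067 -3.06104074  7.40826385] w 0.0001548001340442082 q [-0.09224037  0.47262902 -0.11089882  0.97875542 -0.00842329  1.04883392]
shift [0.0098858  0.00059912 0.00026382]
turn [ 0.18173237  0.66166564 -0.08079428]
```

```bash
python3 -m jog '[[[0.006,0,0.001,0.1,0.3,0],[0.006,0,0.001,0,0.2,0],[0.006,0,0.0007,0,0,0],[0.006,0,0.0007,0,0,0]]]'; python3 go.py -2 110 .026; python3 -m jog '[[[0.006,0,0.0007,0,0.2,0],[0.006,0,0.0007,0,0.2,0],[0.006,0,0.0007,0,0.2,0],[0.006,0,0.0007,0,0,0]]]'; python3 go.py -2 130 .026;
```

```text
clock: 7.68
eef_pos: [0.5487, -0.037, 0.0263]
tool_rot: [0.542, 0.841, -0.003, 0.007]
ft_force: [-2.8, -3.0, 7.2]
grip_width: 0.0001
clock 7.675 board [-2.62514351 99.24409762] z 0.02631680818508455 F [-2.78210301 -3.02435699  7.21373846] w 8.394291334988054e-05 q [-0.0601463   0.45619182 -0.13856392  0.96706786 -0.01159957  1.08454479]
shift [0.01076238 0.00057029 0.00016277]
turn [ 0.1418612   0.82816989 -0.28894528]
clock: 8.18
eef_pos: [0.5405, -0.0191, 0.0263]
tool_rot: [0.543, 0.84, -0.003, 0.007]
ft_force: [-2.0, -3.5, 8.4]
grip_width: 0.0001
clock 8.175 board [ -2.62730702 118.94639499] z 0.026285281589103773 F [-1.98800006 -3.50757369  8.43497201] w 8.751200884379643e-05 q [-0.02797066  0.44016411 -0.1651556   0.95595162 -0.01168494  1.11997063]
shift [0.01106144 0.00053486 0.00012492]
turn [ 0.19604211  0.84120113 -0.47537076]
```

```bash
python3 -m jog '[[[0.006,0,0.0007,0,0.2,-0.3],[0.006,0,0.0007,0,0.2,0],[0.006,0,0.0007,0,0.2,0],[0.006,0,0.0007,0,0,0]]]'; python3 go.py -2 150 .026;python3 - <<'E'
from h import *
c=bot.camera("side");a=cv2.resize(c["pixels"][110:270,190:400],None,fx=3.7,fy=3.7,interpolation=2)[:600]
cv2.imwrite("pics/s5.png",np.clip(a[:,:,::-1]*1.6,0,255).astype(np.uint8))
E
```

```text
clock: 8.68
eef_pos: [0.5322, -0.0011, 0.0262]
tool_rot: [0.542, 0.84, -0.002, 0.007]
ft_force: [-3.5, -1.9, 8.7]
grip_width: 0.0001
clock 8.675 board [ -2.67338008 138.832793  ] z 0.026242368298454638 F [-3.48100441 -1.92506598  8.67590085] w 5.048758695932039e-05 q [ 0.00542085  0.4251392  -0.18986674  0.94593147 -0.01157108  1.15108965]
shift [1.11734274e-02 6.05380916e-04 8.20269511e-05]
turn [ 0.24319257  0.83633886 -0.34524832]
```

View pics/s5.png

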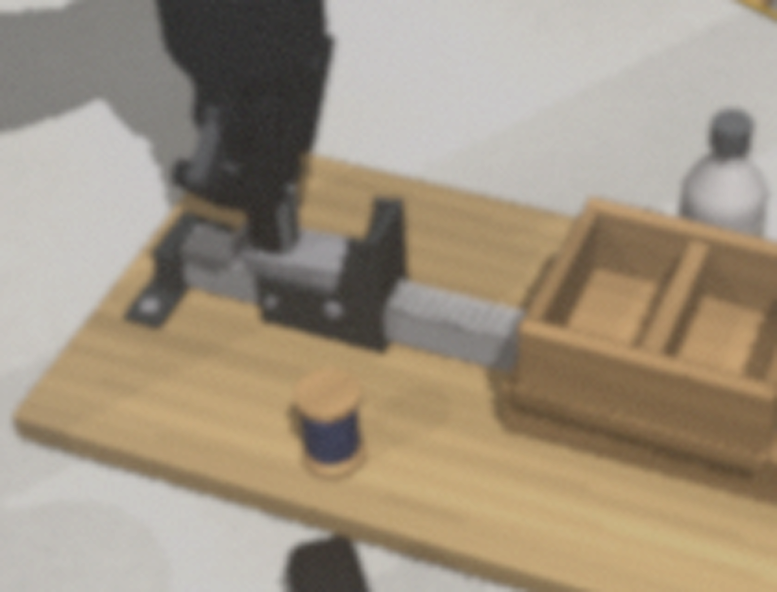

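The jaw follows: its upright is at about (380,270), well clear of the box, and the board looks in place. I keep pushing to the foot.

```bash
python3 -m jog '[[[0.006,0,0.0007,0,0.2,-0.3],[0.006,0,0.0007,0,0.2,0],[0.006,0,0.0007,0,0.2,0],[0.006,0,0.0007,0,0,0],[0.006,0,0.0007,0,0,0],[0.006,0,0.0007,0,0,0]]]'; python3 go.py -2 180 .026; python3 -m jog '[[[0.005,0,0.0007,0,0.2,0],[0.004,0,0.0007,0,0.2,0]]]'; python3 -m jog '[[[0.003,0,0.0007,0,0.2,0],[0.003,0,0.0007,0,0,0]]]';python3 go.py -2 190 .026
```

```text
clock: 9.48
eef_pos: [0.5193, 0.0269, 0.0262]
tool_rot: [0.541, 0.841, -0.002, 0.009]
ft_force: [-2.9, -4.1, 9.2]
grip_width: 0.0002
clock 9.475 board [ -2.68297797 169.68403174] z 0.026183908736272667 F [-2.86583701 -4.05204105  9.23461411] w 0.0002433515963400259 q [ 0.06181638  0.4027384  -0.22630454  0.92961699 -0.01512705  1.20617863]
shift [ 1.03207699e-02  6.33389555e-04 -2.83401743e-06]
turn [ 0.33811221  1.05847697 -0.27237837]
clock: 9.72
eef_pos: [0.5162, 0.0337, 0.0262]
tool_rot: [0.542, 0.84, -0.002, 0.009]
ft_force: [-2.3, -4.1, 9.1]
grip_width: -0.0002
clock: 9.98
eef_pos: [0.5144, 0.0376, 0.0262]
tool_rot: [0.542, 0.84, -0.002, 0.009]
ft_force: [-2.6, -3.5, 9.2]
grip_width: 0.0001
clock 9.975 board [ -2.63784736 181.37853868] z 0.02622307687057905 F [-2.58869772 -3.52091156  9.17009567] w 0.00011506420013317693 q [ 0.08195633  0.39536159 -0.23794941  0.92502729 -0.01356864  1.22840967]
shift [8.62819940e-03 5.77789242e-04 8.08858314e-05]
turn [ 0.40806088  0.97331899 -0.3917698 ]
```

```bash
for n in 1; do python3 -m jog '[[[0.003,0,0.0007,0,0.2,0],[0.003,0,0.0007,0,0,0]]]'; python3 -m jog '[[[0.003,0,0.0007,0,0.2,0],[0.003,0,0.0007,0,0,0]]]'; done; python3 go.py -2 190 .026
```

```text
clock: 10.22
eef_pos: [0.5127, 0.0415, 0.0262]
tool_rot: [0.543, 0.84, -0.002, 0.01]
ft_force: [-2.5, -3.2, 9.2]
grip_width: 0.0001
clock: 10.48
eef_pos: [0.5125, 0.0445, 0.0261]
tool_rot: [0.544, 0.839, -0.001, 0.012]
ft_force: [0.7, -4.1, 5.7]
grip_width: 0.0001
clock 10.475 board [ -1.47018966 188.49226846] z 0.026092138757628093 F [ 0.72061493 -4.10825225  5.74684908] w 0.0001351721752757807 q [ 0.09802984  0.39013151 -0.24681666  0.91724893 -0.01702066  1.24743619]
shift [ 1.50400919e-03 -5.45388593e-04  5.43193135e-05]
turn [ 0.58592352  1.2297093  -0.56420027]
```

```bash
python3 -m jog '[[[0.004,-0.001,0.001,0,0.2,0],[0.004,0,0.001,0,0,0]]]'; python3 -m jog '[[[0.004,0,0.001,0,0.2,0],[0.004,0,0.001,0,0,0]]]'; python3 go.py -2 190 .026;python3 - <<'E'
from h import *
c=bot.camera("side");a=cv2.resize(c["pixels"][110:270,190:400],None,fx=3.7,fy=3.7,interpolation=2)[:600]
cv2.imwrite("pics/s6.png",np.clip(a[:,:,::-1]*1.6,0,255).astype(np.uint8))
f=lambda p:(proj(c,p)-[190,110])*3.7
for j in(110,115,120): print(j,f([*tow(16-2,4+j-1.5),.1]),f([*tow(-20,4+j-1.5),.1]))
E
```

```text
clock: 10.72
eef_pos: [0.5121, 0.048, 0.0255]
tool_rot: [0.545, 0.839, -0.002, 0.016]
ft_force: [0.3, -9.9, 7.6]
grip_width: 0.0001
clock: 10.98
eef_pos: [0.5124, 0.0475, 0.0254]
tool_rot: [0.546, 0.837, -0.006, 0.022]
ft_force: [-0.1, -12.0, 9.2]
grip_width: 0.0
clock 10.975 board [ -0.31773389 191.26153205] z 0.02536314203633385 F [ -0.08238979 -12.02041176   9.17680731] w 4.052741136001157e-05 q [ 0.11707912  0.38396207 -0.25975199  0.90058974 -0.03686335  1.27317947]
shift [-0.00131647 -0.0016517  -0.00060487]
turn [ 0.81146414  2.47097558 -0.96748692]
110 [336.27368627 182.14671676] [306.90797779 224.53170039]
115 [327.1512111  179.90568443] [297.57989314 222.15802596]
120 [318.05807033 177.67185312] [288.28263431 219.79219339]
```

View pics/s6.png

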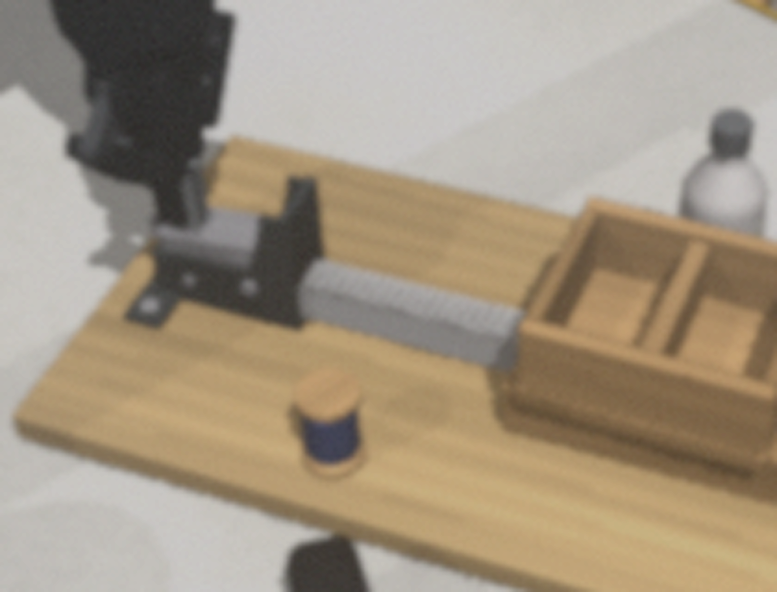

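The jaw is against the foot. Its upright corner at about (316,180) matches the projection for 120 mm travel, and a stop force of 12 N is felt. Board, spool and box are unmoved. I lift straight up.

```bash
python3 -m jog '[[[0.0005,0,-0.004,0,0,0],[0.0005,0,-0.004,0,0,0],[0,0,-0.006,0,0,0],[0,0,-0.01,0,0,0],[0,0,-0.02,0,0,0],[0,0,-0.03,0,0,0],[0,0,-0.04,0,0,0],[0,0,-0.04,0,0,0],[0,0,0,0,0,0],[0,0,0,0,0,0]]]'; python3 go.py -2 190 .15;python3 - <<'E'
from h import *
c=bot.camera("side");a=cv2.resize(c["pixels"][110:310,190:480],None,fx=2.7,fy=2.7,interpolation=2)[:600]
cv2.imwrite("pics/s7.png",np.clip(a[:,:,::-1]*1.6,0,255).astype(np.uint8))
import pickle
s=pickle.load(open("side.pkl","rb"))
for n,(u0,u1,v0,v1) in dict(spool=(268,292,208,238),box=(328,416,164,232),jar=(424,450,172,204),bottle=(373,398,140,172),tape=(266,296,254,304),boardcorner=(440,470,255,292)).items():
    t=s["pixels"][v0:v1,u0:u1];r=cv2.matchTemplate(c["pixels"][v0-12:v1+12,u0-12:u1+12],t,5);_,m,_,l=cv2.minMaxLoc(r);print(n,l[0]-12,l[1]-12,round(m,3))
E
```

```text
clock: 12.28
eef_pos: [0.5097, 0.0465, 0.1751]
tool_rot: [0.55, 0.835, -0.014, 0.028]
ft_force: [-0.4, 0.3, -0.5]
grip_width: 0.0002
clock 12.275 board [ -3.16385849 191.48462779] z 0.1751289465714855 F [-0.41930259  0.25148382 -0.52851217] w 0.00021926006708953798 q [ 0.13040751  0.2500107  -0.02782146  1.26864213 -0.05869849  1.29481796]
shift [0.00013312 0.00101443 0.02517888]
turn [ 0.37936134  3.62042861 -1.45622802]
spool 0 0 0.998
box 0 0 0.925
jar 0 0 0.999
bottle 0 0 0.997
tape 0 0 0.999
boardcorner 0 0 0.998
```

View pics/s7.png

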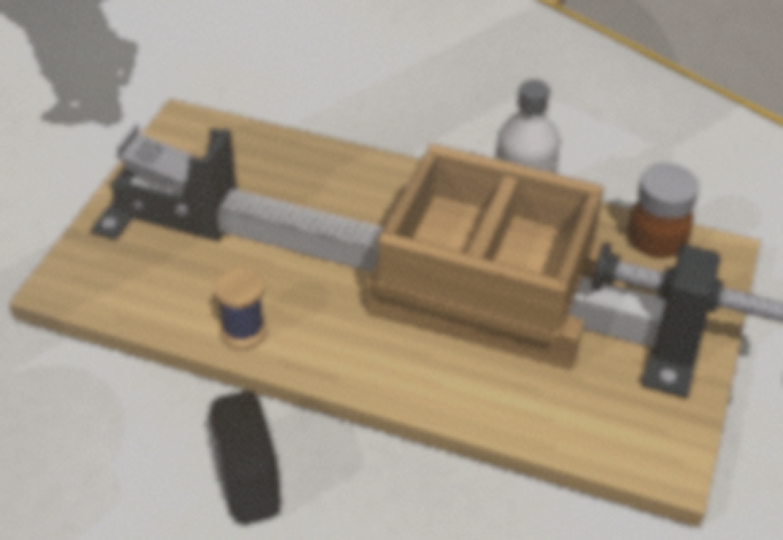

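The lever has sprung up (lip near (130,145)), the jaw sits against the foot, and the hand is clear of everything.

```bash
python3 -c "
from workcell import bot
bot.job_done()"
```

```text
the job is handed in; nothing more can be done
```

The bar clamp is open and the job is handed in, at about 12.3 s of the 37 s allowed. With the fingers shut, I pressed the release lever down to its stop (about 17 N). I kept it pressed and pushed the jaw back about 125 mm of finger travel to the end foot, where the stop showed as about 12 N, then lifted straight up.

**Last checks:**
- **Jaw:** in the picture taken at the stop, the jaw's upright edge lined up with the projected position for 120 mm of travel. After the lift it still stood against the foot.
- **Lever:** it looks sprung up. I judged this by eye and did not measure the angle.
- **Surroundings:** the board, box, spool, jar, bottle and tape measure showed 0 pixels of shift between the first and last side views. The box's match was weaker (0.925, the others at least 0.997), probably because its patch of the picture includes the area behind it that the jaw vacated.
- **Hand:** it is clear, with the force back to noise level.

**Disagreement:** the fingers visibly ended about 35 mm above the reported TCP height, while their sideways position agreed. I don't know why. I therefore found the lever by force: contact came at a reported z of about 0.036 m, not the expected 0.076 m.

I viewed 12 pictures, two over the budget of 10.

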